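# Dial the evidence strongbox open by its edge wheel

### The arm

A 6-joint arm with a two-finger parallel gripper is mounted at the origin on the work surface. World frame = base frame: x ahead of the robot, y to its left, z up, the work surface at z = 0. Lengths are in m, angles in rad, forces in N, time in s.
With the tool pointing down it reaches from about 0.2 to 0.875 m from the base axis. Payload 3.4 kg.
Tool frame: the origin (TCP) lies midway between the tips of the shut fingers; the grasp point (between the pads) lies 19 mm behind it (ctrl.grasp_offset is the distance from the TCP to the grasp point, in m); z points along the fingers, y is the line along which they close (so a half turn about z gives the same grasp; the last joint's range is limited). The gripper opens to 94 mm and grips with 3 to 60 N. Pads are 16 mm wide; open, the fingers measure 119 mm over their backs; the gripper's body (75 mm by 177 mm) begins 78 mm behind the grasp point.
Start: joints at [1.021, 0.276, 1.505, -0, 1.361, -0.121], TCP at [0.239, 0.523, 0.176] pointing down, gripper open.
Joint ranges: [-2.89, 2.89], [-0.75, 2.08], [0.22, 2.7], [-1.18, 4.32], [0.11, 2.71], [-2.7, 2.7]. Speed limits (rad/s): [2.57, 2.57, 3.14, 3.14, 3.14, 3.14].

### API

Orientations are given as a 3x3 rotation matrix whose columns are the frame's x, y, z axes.
In Python, from workcell import ctrl gives the robot as it stands.
- The arm moves only by the tool carry_out, never from a script. Its argument "plan" is a list of rows, each a list of 3 entries, a list of its own where there are three numbers: the shift along the tool's x, y, z in m, then the turn, a rotation vector about the tool's x, y, z in degrees, then the closure, from 0 (fully open) to 1 (shut). In form: [[[x, y, z], [ax, ay, az], jaw], ...]. A call has 1 to 20 rows; each row is the pose to reach, as a shift and turn from the pose commanded when the call began, along the tool's axes at that moment; what a row does not reach only later rows make up. A row lasts 1/12 s, in which the tool goes at most 41.7 mm and 7.16 degrees, less where a joint would pass 70% of its speed; a pose out of reach is approached as far as the arm can. A call with a gripper value outside its range is refused whole. The fingers move at their own pace and stop on an object; the grip force is fixed at half the most. Time passes only in rows, so rows that repeat a pose let the fingers close. It gives the time, the measured TCP pose, the force, the opening and the grip force at its end, in the units of the state.
- ctrl.read_state(): the state, without advancing time (a new reading comes with each control period).
- ctrl.snapshot(name): name is "scene" or "top"; returns the picture (400x640x3 uint8, red, green, blue); there is no depth.
- ctrl.camera_model(name): a dict with "fx", "fy", "cx", "cy" (pixels), "dist" ([k1, k2, p1, p2, k3] as OpenCV has them; the pictures are not rectified), "cam_to_world" (4x4, takes a point from camera to world coordinates). Camera axes: x right, y up, looking along -z (the intrinsics and any distortion apply to the point x, -y, -z); pixel columns grow to the right and rows downward; lengths in m; the calibration is good to about 2 mm. A picture is of the moment at which its call begins. camera_model takes no time and is no camera call.
- ctrl.close_job(): hands the job in; it is judged then, once.
The state is a dict: "clock": time; "q": joint angles; "dq": joint speeds; "tau": joint torques, N m; "tcp_pos": TCP position; "tcp_rot": TCP orientation; "wrist_force": force on the tool from outside, world axes, zero at the start; "torque": the same for the moment, N m; "grip_width": opening from 0.0 (shut) to 1.0 (fully open); "gripper_force": force on a finger pad.
Only numpy, scipy, OpenCV 4.12 (cv2) and the standard library are available. Lean on these libraries where they do the work, as an engineer would, in place of code of your own. Each camera call takes 0.05 s, during which the arm holds its last target. There are 200 camera calls.

### The job

Unlock the green strongbox: with a fingertip, flick the edge of its black thumbwheel counter-clockwise (seen from above), click by click, until the red lobe rests exactly at the white index mark, without clicking past it. Only then press the green release button fully down and let it come up again. Touch only, grasp nothing: the box must not be lifted or shoved, and everything else stays standing where it is.

Things in the scene. Friction and masses are not known exactly. Their poses are not given: they have to be found in the camera images.
- strongbox: loose green steel strongbox, 180 (x) by 260 (y) by 80 mm high, about 5 kg, standing on the table; origin at the centre of its underside, z up; its own -x side is the front with the brass key lock and the white index mark. Its flat top (deck) is 80 mm above its origin and carries the wheel, its hood and the button
- hood (a point): top of the steel hood over the rear of the wheel's edge, straight behind the wheel's axis (box +x), 36 mm above the deck. The hood is a ring sector 38 to 67 mm from the axis, reaching forward to about 90 degrees either side of the index direction; the front of the wheel's edge is open from above
- wheel_center (a point): on the upright axis of the thumbwheel, at the height of its top, 24 mm above the deck; at x -20, y +50, z 104 mm in the box frame. The wheel lies flat: a black disc of 34 mm radius with six lobes every 60 degrees, one of them red with a red stripe to the hub. Disc and lobes take up 8 to 24 mm above the deck
- wheel_front (a point): fixed point 46 mm from the wheel's axis towards the index mark, at the height of the wheel's top: a lobe's centre rests here at every click. Lobes are round, 7 mm in radius, reaching out to 53 mm from the axis; between neighbours is a gap of about 32 mm into which a fingertip can be lowered, outside the disc, with free space below down to the deck
- index (a point): centre of the white index mark on the deck, 58 mm from the wheel's axis towards the front (box -x), at deck height (the mark is about 1 mm thick)
- wheel (a joint): wheel angle in rad, growing counter-clockwise from above (its front then moves towards the box's -y). 0: red lobe at the index; -1.047: one click (60 degrees) short, and so on; starts two to four clicks short. A sprung click stop holds it at each 60 degrees: about 3 N on a lobe starts it, past 30 degrees it snaps on to the next click by itself. End stops at -4.75 and +2.6
- release_top (a point): centre of the top face of the green round release button (14 mm radius) in a black housing on the deck, at x -40, y -85 mm in the box frame; pressed straight down
- release (a joint): travel of the release button in m: 0 up, 0.006 fully down; a spring returns it; fully down takes 5 N
- jar_on_box: bystander: small amber glass jar with black lid and a white dot on it, 47 mm across, 38 mm high, standing on the box's deck at its rear -y corner; origin at the centre of its underside
- jar_a: bystander: small amber glass jar with black lid and a white dot on it, 47 mm across, 38 mm high, on the table at the box's -y side; origin under its centre
- jar_b: bystander: a jar like jar_a, also on the table at the box's -y side
- can: bystander: red drink can, 66 mm across, 120 mm high, behind the box; origin under its centre
- water: bystander: clear water bottle with a green label, 64 mm across, 190 mm high, behind the box; origin under its centre
- caddy: bystander: copper caddy with a brass knob, 108 mm across, 126 mm high, at the box's +y side; origin under its centre
- scale: bystander: grey pocket scale with a steel pan, 125 by 75 by 21 mm, on the table at the box's +y side towards the robot; origin under its centre

How it is judged:
By the outcome, as a careful person would: the job done as asked, in the order asked, and still so for the second after the job is handed in, with the robot touching nothing.
It also fails if it takes over 61 s, if anything falls off the work surface, if the arm or the gripper's body presses on something with over 40 N, if the wrist force passes 120 N, or if a joint passes its speed limit or range.

## Working session

There is one attempt and no reset: what is moved stays moved. The work goes in short steps, Python scripts to look and compute and a tool call to move; the robot and the scene stay as the last step left them, time stands still between calls to the robot, and variables do not carry over. Pictures are saved under pics/ and viewed, at most 10 in all, crops included, and the job is handed in when it is done.

Besides the shell and the picture viewer there is one more tool, called after "Call:" as name(argument=value, ...) on one line, values as JSON. carry_out: Moves the arm, as the interface text tells. Its arguments: {"type":"object","properties":{"plan":{"type":"array","items":{"type":"array"}}},"required":["plan"]}

```bash
mkdir -p pics; ls; python3 - <<'E'
from workcell import ctrl
import cv2,numpy as np
for n in("scene","top"):
    im=ctrl.snapshot(n); cv2.imwrite(f"pics/{n}0.png",im[:,:,::-1])
    m=ctrl.camera_model(n); print(n,{k:(np.round(v,4).tolist()) for k,v in m.items()})
s=ctrl.read_state();print(s["clock"],s["tcp_pos"],s["tcp_rot"],s["grip_width"])
E
```

```text
pics
scene {'fx': 449.8486, 'fy': 449.8486, 'cx': 316.9834, 'cy': 195.359, 'dist': [-0.0817, 0.0, 0.0, 0.0, 0.0], 'cam_to_world': [[0.8501, -0.3413, 0.4009, 1.0616], [0.5265, 0.5475, -0.6504, -0.6798], [0.0025, 0.764, 0.6452, 0.8402], [0.0, 0.0, 0.0, 1.0]]}
top {'fx': 488.4191, 'fy': 488.4191, 'cx': 314.0067, 'cy': 192.7068, 'dist': [-0.0044, 0.0, 0.0, 0.0, 0.0], 'cam_to_world': [[-0.0264, 0.997, -0.0725, 0.5084], [-0.9996, -0.0262, 0.0043, 0.0647], [0.0024, 0.0726, 0.9974, 1.2023], [0.0, 0.0, 0.0, 1.0]]}
0.1 [0.23877221 0.52246018 0.17478465] [[-9.09467113e-01  4.15774921e-01 -8.85830992e-04]
 [ 4.15775808e-01  9.09466043e-01 -1.41210308e-03]
 [ 2.18516160e-04 -1.65256841e-03 -9.99998611e-01]] 0.9988319813398144
```

View pics/scene0.png

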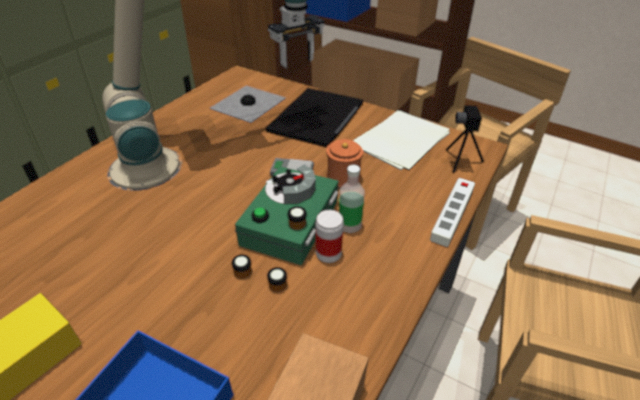

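View pics/top0.png

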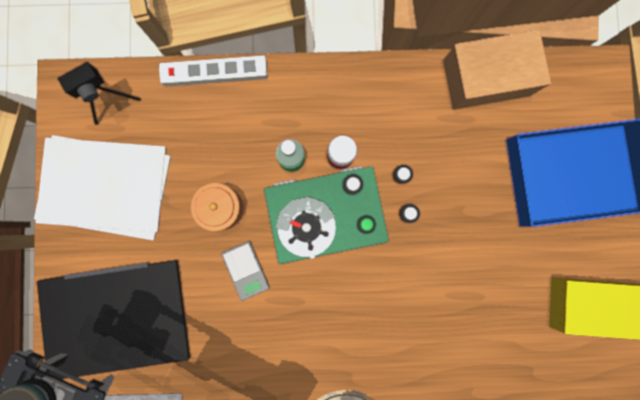

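```bash
cat > h.py <<'E'
import cv2,numpy as np
from workcell import ctrl
def ray(n,px):
    m=ctrl.camera_model(n);K=np.array([[m['fx'],0,m['cx']],[0,m['fy'],m['cy']],[0,0,1]])
    u=cv2.undistortPoints(np.array(px,float).reshape(-1,1,2),K,np.array(m['dist'])).reshape(-1,2)
    T=np.array(m['cam_to_world']);d=np.c_[u[:,0],-u[:,1],-np.ones(len(u))]@T[:3,:3].T
    return T[:3,3],d
def onz(n,px,z):
    o,d=ray(n,px);return o+d*((z-o[2])/d[:,2])[:,None]
def proj(n,P):
    m=ctrl.camera_model(n);K=np.array([[m['fx'],0,m['cx']],[0,m['fy'],m['cy']],[0,0,1]])
    T=np.linalg.inv(np.array(m['cam_to_world']));p=np.array(P,float).reshape(-1,3)@T[:3,:3].T+T[:3,3]
    p=p*[1,-1,-1];return cv2.projectPoints(p.reshape(-1,1,3),np.zeros(3),np.zeros(3),K,np.array(m['dist']))[0].reshape(-1,2)
E
python3 - <<'E'
from h import *
im=cv2.imread("pics/top0.png");hsv=cv2.cvtColor(im,cv2.COLOR_BGR2HSV)
g=cv2.inRange(hsv,(60,80,40),(90,255,150));g[:150]=0;g[280:]=0;g[:,:250]=0;g[:,400:]=0
c=max(cv2.findContours(g,0,2)[0],key=cv2.contourArea)
r=cv2.minAreaRect(c);b=cv2.boxPoints(r);w=onz("top",b,.08);print(b,w,np.linalg.norm(np.diff(w,axis=0),axis=1),w.mean(0))
b_=cv2.inRange(hsv,(50,180,150),(80,255,255));M=cv2.moments(b_[200:250,340:390],True);p=[M['m10']/M['m00']+340,M['m01']/M['m00']+200];print("button",p,onz("top",p,.095))
im2=cv2.resize(im[160:275,255:400],None,fx=5,fy=5,interpolation=3);cv2.imwrite("pics/c0.png",im2)
s=cv2.imread("pics/scene0.png")
cv2.imwrite("pics/c1.png",cv2.resize(s[150:265,230:360],None,fx=5,fy=5,interpolation=3))
E
```

```text
[[264.2308  188.15385]
 [367.88467 167.42308]
 [374.96158 202.8077 ]
 [271.3077  223.53847]] [[ 0.60348592  0.17426735  0.08      ]
 [ 0.64531265 -0.06628934  0.08      ]
 [ 0.56298083 -0.07975392  0.08      ]
 [ 0.52166905  0.15959821  0.08      ]] [0.24416592 0.08342556 0.24289114] [0.58336211 0.04695558 0.08      ]Traceback (most recent call last):
  File "<stdin>", line 6, in <module>
ZeroDivisionError: float division by zero
```

```bash
python3 - <<'E'
from h import *
im=cv2.imread("pics/top0.png");hsv=cv2.cvtColor(im,cv2.COLOR_BGR2HSV)
print(hsv[185,310],hsv[240,345],hsv[225,367],hsv[190,380])
cv2.imwrite("pics/c0.png",cv2.resize(im[160:275,255:400],None,fx=5,fy=5,interpolation=3))
s=cv2.imread("pics/scene0.png")
cv2.imwrite("pics/c1.png",cv2.resize(s[150:265,230:360],None,fx=5,fy=5,interpolation=3))
E
```

```text
[ 72 106 149] [ 72 107 155] [ 67 148 219] [ 14 153 188]
```

View pics/c0.png

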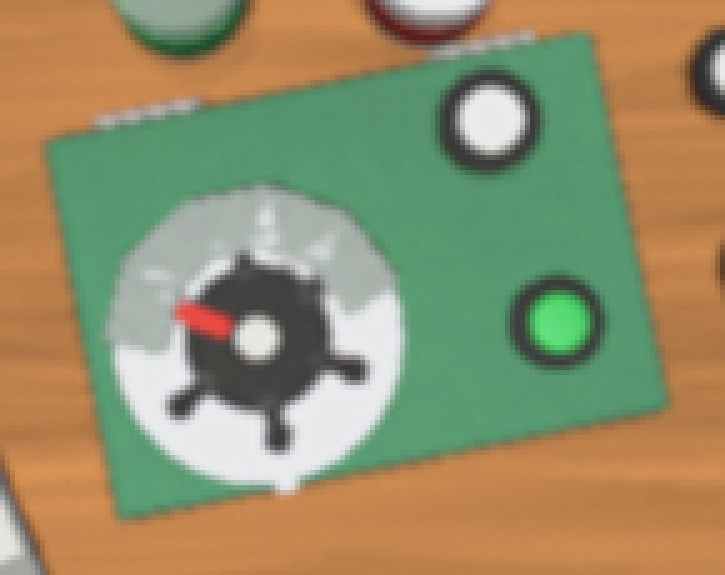

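View pics/c1.png

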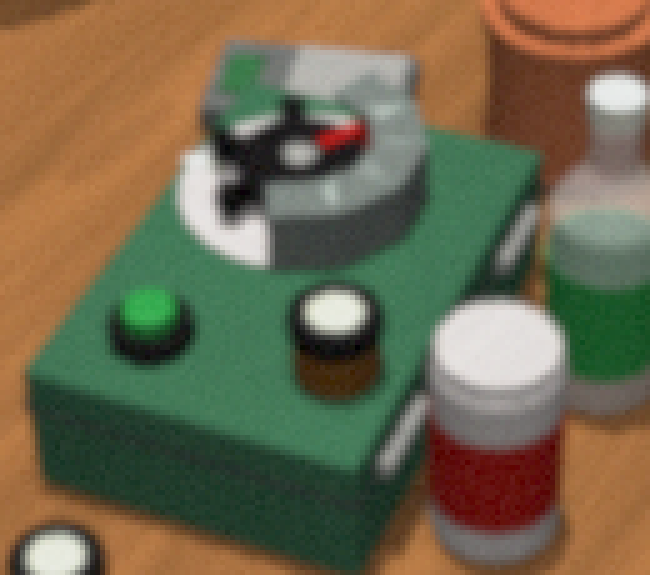

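The crops show the wheel hub at about (306.6,227.4) in the top image. The red lobe is rear-left, about 120° clockwise of the index at (312,257), so it is two clicks short. A black lobe sits at the index. Next I'll measure the box pose and the button.

```bash
cat > box.py <<'E'
from h import *
def look(tag):
    R={}
    for n in("top","scene"):
        R[n]=ctrl.snapshot(n)[:,:,::-1].copy();cv2.imwrite(f"pics/{n}_{tag}.png",R[n])
    return R
def cen(mask,roi):
    x0,x1,y0,y1=roi;k=np.zeros_like(mask);k[y0:y1,x0:x1]=mask[y0:y1,x0:x1]
    c=max(cv2.findContours(k,0,2)[0],key=cv2.contourArea);(m,r)=cv2.minEnclosingCircle(c);M=cv2.moments(c)
    return np.array([M['m10']/M['m00'],M['m01']/M['m00']]),c
def box(im):
    hsv=cv2.cvtColor(im,cv2.COLOR_BGR2HSV);g=cv2.inRange(hsv,(60,70,60),(85,255,255))
    g[:162]=0;g[275:]=0;g[:,:262]=0;g[:,392:]=0
    g=cv2.morphologyEx(g,cv2.MORPH_OPEN,np.ones((5,5)))
    c=max(cv2.findContours(g,0,1)[0],key=cv2.contourArea)
    h=cv2.convexHull(c).reshape(-1,2);w=onz("top",h,.08)[:,:2].astype(np.float32)
    r=cv2.minAreaRect(w);b=cv2.boxPoints(r);return r,b
def tri(pt,ps):
    o1,d1=ray("top",pt);o2,d2=ray("scene",ps);d1=d1[0];d2=d2[0]
    t=np.linalg.lstsq(np.c_[d1,-d2],o2-o1,rcond=None)[0];a=o1+d1*t[0];b=o2+d2*t[1];return (a+b)/2,np.linalg.norm(a-b)
E
python3 - <<'E'
from box import *
im={n:cv2.imread(f"pics/{n}0.png") for n in("top","scene")}
r,b=box(im["top"]);print("rect",r,b.round(4).tolist())
H={n:cv2.cvtColor(im[n],cv2.COLOR_BGR2HSV) for n in im}
bt,_=cen(cv2.inRange(H["top"],(55,120,170),(75,255,255)),(350,385,205,245))
bs,_=cen(cv2.inRange(H["scene"],(55,150,120),(75,255,255)),(245,275,200,225))
print("btn",bt,bs,tri(bt,bs))
hub=cv2.inRange(H["top"],(0,0,150),(180,60,255))
ht,_=cen(hub,(302,311,223,232))
hs,_=cen(cv2.inRange(H["scene"],(0,0,120),(180,70,255)),(285,295,175,186))
print("hub",ht,hs,tri(ht,hs),onz("top",ht,.184-.08))
# index tab
print("index",onz("top",[(312.2,257.2)],.081))
c=np.array(r[0])
for yaw in [9.85]:
    a=np.radians(yaw);X=np.array([np.cos(a),np.sin(a)]);Y=np.array([-X[1],X[0]])
    print("from box: hub",c-.02*X+.05*Y,"btn",c-.04*X-.085*Y,"idx",c-.078*X+.05*Y)
E
```

```text
rect ((0.5394137501716614, 0.03439618647098541), (0.17507986724376678, 0.25431206822395325), 9.864157676696777) [[0.43140000104904175, 0.14470000565052032], [0.4749999940395355, -0.10589999705553055], [0.6474000215530396, -0.07590000331401825], [0.6039000153541565, 0.17470000684261322]]
btn [366.32921811 224.13580247] [259.14150943 211.22327044] (array([ 0.51311837, -0.05729122,  0.09814032]), np.float64(0.003401774768539452))
hub [305.92708333 227.09722222] [289.5        180.41666667] (array([0.51004562, 0.07915791, 0.1018712 ]), np.float64(0.0033192229256552826)) [[0.51137236 0.08011744 0.104     ]]
index [[0.44260994 0.06786965 0.081     ]]
from box: hub [0.5111551  0.08023775] btn [ 0.51454429 -0.0561936 ] idx [0.45401008 0.07031573]
```

Call:
carry_out(plan=[[[-0.02,-0.016,0],[0,0,3],1],[[-0.047,-0.037,0],[0,0,7],1],[[-0.075,-0.059,0.002],[0,0,12],1],[[-0.103,-0.081,0.004],[0,0,16],1],[[-0.131,-0.103,0.006],[0,0,20],1],[[-0.159,-0.125,0.008],[0,0,24],1],[[-0.187,-0.147,0.01],[0,0,28],1],[[-0.215,-0.169,0.012],[0,0,32],1],[[-0.243,-0.191,0.014],[0,0,36],1],[[-0.271,-0.213,0.016],[0,0,40],1],[[-0.299,-0.235,0.018],[0,0,44],1],[[-0.327,-0.257,0.02],[0,0,48],1],[[-0.35,-0.276,0.022],[0,0,52],1],[[-0.367,-0.289,0.024],[0,0,54.5],1],[[-0.376,-0.296,0.025],[0,0,55.6],1],[[-0.376,-0.296,0.025],[0,0,55.6],1],[[-0.376,-0.296,0.025],[0,0,55.6],1],[[-0.376,-0.296,0.025],[0,0,55.6],1]])

```text
clock: 1.6
tcp_pos: [0.4572, 0.0985, 0.1505]
tcp_rot: [[-0.172, 0.985, -0.001], [0.985, 0.172, 0.001], [0.001, -0.001, -1.0]]
wrist_force: [0.5, 0.2, -0.5]
grip_width: 0.007
gripper_force: 0.0
```

```bash
cat > st.py <<'E'
from box import *
W=np.array([.511,.080]);a=np.radians(9.86);X=np.array([np.cos(a),np.sin(a)]);Y=np.array([-X[1],X[0]])
def st():
    s=ctrl.read_state();d=np.array(s["tcp_pos"])[:2]-W
    R=np.array(s["tcp_rot"]);print("t",s["clock"],"rel wheel x,y mm",(d@X*1e3).round(1),(d@Y*1e3).round(1),"z",s["tcp_pos"][2].round(4),"toolY yaw",np.degrees(np.arctan2(R[1,1],R[0,1])).round(2),"Rz",R[:,2].round(3),"F",np.round(s["wrist_force"],2),"w",s["grip_width"])
E
python3 - <<'E'
from st import *
st();im=look("a")
cv2.imwrite("pics/a.png",np.vstack([cv2.resize(im["top"][190:280,255:400],None,fx=4,fy=4)[:, :520],cv2.resize(im["scene"][150:210,230:360],None,fx=4,fy=4)]))
E
```

```text
t 1.6 rel wheel x,y mm -49.8 27.5 z 0.1505 toolY yaw 9.91 Rz [-0.001  0.001 -1.   ] F [ 0.51  0.15 -0.45] w 0.006899767419338919
```

View pics/a.png

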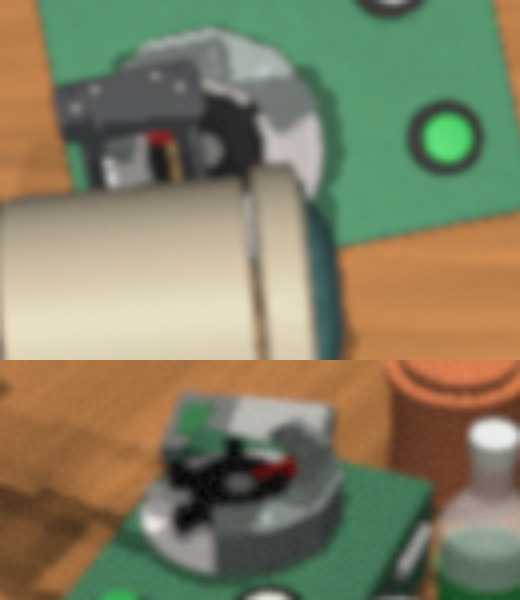

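The finger is above the gap on the wheel's +y side, and the red lobe is still at the rear left. Lowering now.

Call:
carry_out(plan=[[[0,0,0.015],[0,0,0],1],[[0,0,0.03],[0,0,0],1],[[0,0,0.042],[0,0,0],1],[[0,0,0.05],[0,0,0],1],[[0,0,0.055],[0,0,0],1],[[0,0,0.058],[0,0,0],1],[[0,0,0.058],[0,0,0],1]])

```text
clock: 2.28
tcp_pos: [0.4577, 0.0978, 0.0924]
tcp_rot: [[-0.171, 0.985, -0.0], [0.985, 0.171, 0.0], [0.0, -0.0, -1.0]]
wrist_force: [0.3, 0.0, -0.4]
grip_width: 0.006
gripper_force: 0.0
```

```bash
python3 -c "
from st import *
st()"
```

```text
t 2.2833 rel wheel x,y mm -49.4 26.7 z 0.0924 toolY yaw 9.87 Rz [-0.  0. -1.] F [ 0.3   0.01 -0.36] w 0.005638391398821395
```

Sweep towards -y by 50 mm at 4 mm per row, then 2 mm per row near the snap.

Call:
carry_out(plan=[[[-0.004,0,0],[0,0,0],1],[[-0.008,0,0],[0,0,0],1],[[-0.012,0,0],[0,0,0],1],[[-0.015,0,0],[0,0,0],1],[[-0.018,0,0],[0,0,0],1],[[-0.021,0,0],[0,0,0],1],[[-0.024,0,0],[0,0,0],1],[[-0.027,0,0],[0,0,0],1],[[-0.03,0,0],[0,0,0],1],[[-0.033,0,0],[0,0,0],1],[[-0.036,0,0],[0,0,0],1],[[-0.039,0,0],[0,0,0],1],[[-0.042,0,0],[0,0,0],1],[[-0.045,0,0],[0,0,0],1],[[-0.048,0,0],[0,0,0],1],[[-0.05,0,0],[0,0,0],1],[[-0.05,0,0],[0,0,0],1],[[-0.05,0,0],[0,0,0],1]])

```text
clock: 3.78
tcp_pos: [0.4665, 0.0481, 0.0926]
tcp_rot: [[-0.17, 0.985, -0.0], [0.985, 0.17, 0.0], [0.0, 0.0, -1.0]]
wrist_force: [-0.6, -0.2, -0.4]
grip_width: 0.005
gripper_force: 0.0
```

```bash
python3 -c "
from st import *
st()"
```

```text
t 3.7833 rel wheel x,y mm -49.3 -23.8 z 0.0926 toolY yaw 9.81 Rz [-0.  0. -1.] F [-0.63 -0.15 -0.36] w 0.005054202810860881
```

Call:
carry_out(plan=[[[0,0,-0.012],[0,0,0],1],[[0,0,-0.03],[0,0,0],1],[[0,0,-0.048],[0,0,0],1],[[0,0,-0.058],[0,0,0],1],[[0,0,-0.058],[0,0,0],1],[[-0.02,0,-0.058],[0,0,0],1],[[-0.05,0,-0.058],[0,0,0],1],[[-0.08,0,-0.058],[0,0,0],1],[[-0.1,0,-0.058],[0,0,0],1],[[-0.1,0,-0.058],[0,0,0],1]])

```text
clock: 4.62
tcp_pos: [0.484, -0.0536, 0.1495]
tcp_rot: [[-0.168, 0.986, -0.001], [0.986, 0.168, -0.002], [-0.001, -0.001, -1.0]]
wrist_force: [0.6, 0.8, 0.4]
grip_width: 0.005
gripper_force: 0.0
```

```bash
cat > chk.py <<'E'
from st import *
import sys
def chk(tag):
    st();im=look(tag);out=[]
    for n,z in(("top",.104),("scene",.104)):
        h=cv2.cvtColor(im[n],cv2.COLOR_BGR2HSV)
        m=cv2.inRange(h,(0,150,100),(8,255,255))|cv2.inRange(h,(172,150,100),(180,255,255))
        P=np.array([np.r_[W+r*np.array([np.cos(t),np.sin(t)]),.104] for r in(.0,.055) for t in np.arange(0,6.3,.4)])
        q=proj(n,P);k=np.zeros_like(m);cv2.fillConvexPoly(k,cv2.convexHull(q.astype(np.int32)),255);m&=k
        ys,xs=np.nonzero(m)
        if len(xs)<4: print(n,"no red");continue
        p=onz(n,np.c_[xs,ys],z)[:,:2].mean(0)-W;x,y=p@X,p@Y
        print(n,len(xs),"red rel mm",(1e3*x).round(1),(1e3*y).round(1),"deg short",np.degrees(np.arctan2(y,-x)).round(1))
    r,_=box(im["top"]);print("box",r)
    cv2.imwrite(f"pics/{tag}.png",np.vstack([cv2.resize(im["top"][170:280,255:400],None,fx=3,fy=3)[:,:390],cv2.resize(im["scene"][150:230,230:360],None,fx=3,fy=3)]))
chk(sys.argv[1])
E
python3 chk.py b
```

```text
t 4.6167 rel wheel x,y mm -49.5 -127.0 z 0.1495 toolY yaw 9.65 Rz [-0.001 -0.002 -1.   ] F [0.64 0.76 0.36] w 0.004968487526985864
top 44 red rel mm 12.2 20.4 deg short 121.0
scene 29 red rel mm 12.0 17.7 deg short 124.0
box ((0.5343791842460632, 0.06326036155223846), (0.17510986328125, 0.19571278989315033), 9.863842010498047)
```

View pics/b.png

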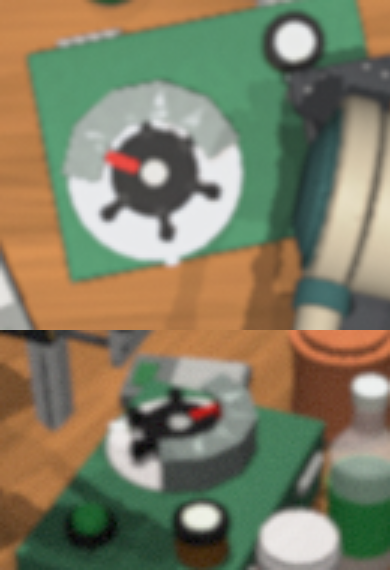

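```bash
python3 - <<'E'
from st import *
im=cv2.imread("pics/scene_b.png");t=cv2.imread("pics/top_b.png");p=np.array(ctrl.read_state()["tcp_pos"])
print(proj("scene",p),proj("top",p),proj("scene",p+[0,0,.1]))
for n,i in(("scene",im),("top",t)):
    u,v=proj(n,p)[0]; cv2.circle(i,(int(u),int(v)),1,(0,0,255),-1)
cv2.imwrite("pics/bb.png",cv2.resize(im[90:240,200:380],None,fx=4,fy=4,interpolation=3))
E
```

```text
[[249.94450275 189.37266947]] [[366.69646751 238.73474495]] [[245.88603087 155.47655303]]
```

View pics/bb.png

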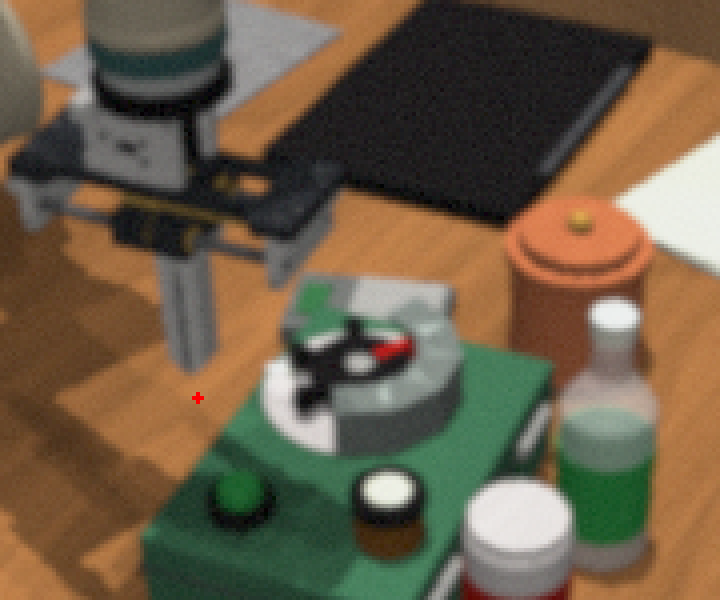

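The fingertip appears at about (248,183) in the scene image, but the reported TCP projects to (250,189). The real tip is therefore about 18 mm higher than reported, so it passed over the lobes and the wheel is unchanged. I'll go back and step lower while watching the force.

Call:
carry_out(plan=[[[0.02,0,0],[0,0,0],1],[[0.05,0,0],[0,0,0],1],[[0.08,0,0],[0,0,0],1],[[0.11,0,0],[0,0,0],1],[[0.135,0,0],[0,0,0],1],[[0.15,0,0],[0,0,0],1],[[0.15,0,0],[0,0,0],1],[[0.15,0,0.02],[0,0,0],1],[[0.15,0,0.04],[0,0,0],1],[[0.15,0,0.053],[0,0,0],1],[[0.15,0,0.058],[0,0,0],1],[[0.15,0,0.06],[0,0,0],1],[[0.15,0,0.062],[0,0,0],1],[[0.15,0,0.062],[0,0,0],1]])

```text
clock: 5.88
tcp_pos: [0.4584, 0.0974, 0.0889]
tcp_rot: [[-0.171, 0.985, 0.001], [0.985, 0.171, 0.0], [-0.0, 0.001, -1.0]]
wrist_force: [0.2, 0.1, 1.3]
grip_width: 0.008
gripper_force: 0.0
```

```bash
python3 -c "
from st import *
st()"
```

```text
t 5.8833 rel wheel x,y mm -48.9 26.1 z 0.0889 toolY yaw 9.83 Rz [ 0.001  0.    -1.   ] F [0.22 0.08 1.28] w 0.007538220967300954
```

Call:
carry_out(plan=[[[0,0,0.001],[0,0,0],1],[[0,0,0.002],[0,0,0],1],[[0,0,0.003],[0,0,0],1],[[0,0,0.003],[0,0,0],1],[[0,0,0.003],[0,0,0],1]])

```text
clock: 6.3
tcp_pos: [0.4581, 0.0974, 0.0857]
tcp_rot: [[-0.171, 0.985, 0.0], [0.985, 0.171, 0.0], [0.0, 0.0, -1.0]]
wrist_force: [0.5, 0.0, -0.2]
grip_width: 0.005
gripper_force: 0.0
```

Call:
carry_out(plan=[[[0,0,0.002],[0,0,0],1],[[0,0,0.004],[0,0,0],1],[[0,0,0.005],[0,0,0],1],[[0,0,0.005],[0,0,0],1]])

```text
clock: 6.63
tcp_pos: [0.4577, 0.0974, 0.0802]
tcp_rot: [[-0.171, 0.985, -0.001], [0.985, 0.171, 0.0], [0.0, -0.001, -1.0]]
wrist_force: [1.1, 0.3, -0.3]
grip_width: 0.007
gripper_force: 0.0
```

```bash
python3 -c "
from st import *
st()
im=look('c');p=np.array(ctrl.read_state()['tcp_pos']);print(proj('scene',p),proj('scene',p+[0,0,.018]))
cv2.imwrite('pics/c.png',cv2.resize(im['scene'][120:210,240:330],None,fx=6,fy=6,interpolation=3))"
```

```text
t 6.6333 rel wheel x,y mm -49.6 26.3 z 0.0802 toolY yaw 9.83 Rz [-0.001  0.    -1.   ] F [ 1.1   0.27 -0.26] w 0.007146232009032607
[[278.52506269 176.80011858]] [[278.18124235 171.58458292]]
```

View pics/c.png

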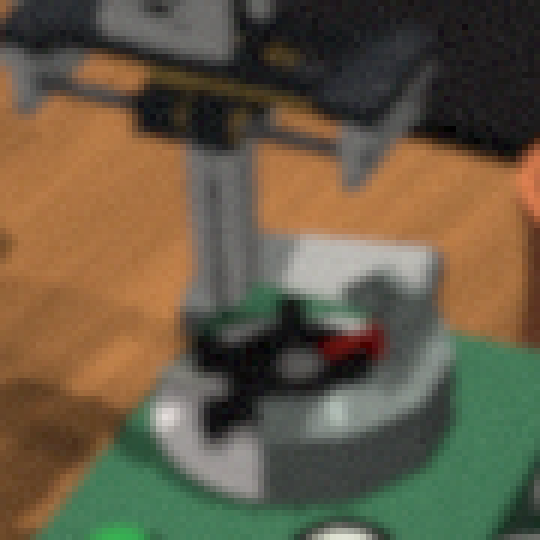

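The fingertip ends near pixel (274,172), about 18 mm above the reported TCP. There is no contact force at TCP z = 0.080, which confirms the offset. I'll lower 6 mm more, then sweep.

Call:
carry_out(plan=[[[0,0,0.002],[0,0,0],1],[[0,0,0.004],[0,0,0],1],[[0,0,0.006],[0,0,0],1],[[0,0,0.006],[0,0,0],1]])

```text
clock: 7.07
tcp_pos: [0.4576, 0.0974, 0.0741]
tcp_rot: [[-0.171, 0.985, -0.001], [0.985, 0.171, -0.0], [0.0, -0.001, -1.0]]
wrist_force: [0.1, -0.7, 0.3]
grip_width: 0.003
gripper_force: 0.0
```

Free. First half of the sweep (to contact), to see the force:

Call:
carry_out(plan=[[[-0.003,0,0],[0,0,0],1],[[-0.006,0,0],[0,0,0],1],[[-0.009,0,0],[0,0,0],1],[[-0.012,0,0],[0,0,0],1],[[-0.015,0,0],[0,0,0],1],[[-0.018,0,0],[0,0,0],1],[[-0.02,0,0],[0,0,0],1]])

```text
clock: 7.65
tcp_pos: [0.4615, 0.0773, 0.0746]
tcp_rot: [[-0.17, 0.985, 0.0], [0.985, 0.17, -0.0], [-0.0, 0.0, -1.0]]
wrist_force: [-0.5, -0.2, -0.6]
grip_width: 0.006
gripper_force: 0.0
```

```bash
python3 chk.py d;python3 - <<'E'
from st import *
import cv2
cv2.imwrite('pics/d2.png',np.hstack([cv2.resize(cv2.imread(f'pics/scene_{k}.png')[150:210,250:320],None,fx=5,fy=6,interpolation=3) for k in('c','d')]))
E
```

```text
t 7.65 rel wheel x,y mm -49.2 5.8 z 0.0746 toolY yaw 9.81 Rz [ 0. -0. -1.] F [-0.47 -0.24 -0.59] w 0.005727756303323164
top 22 red rel mm 10.0 17.0 deg short 120.6
scene 7 red rel mm 10.9 18.3 deg short 120.8
box ((0.5394980311393738, 0.03441084176301956), (0.1749088168144226, 0.25431206822395325), 9.864158630371094)
```

View pics/d2.png

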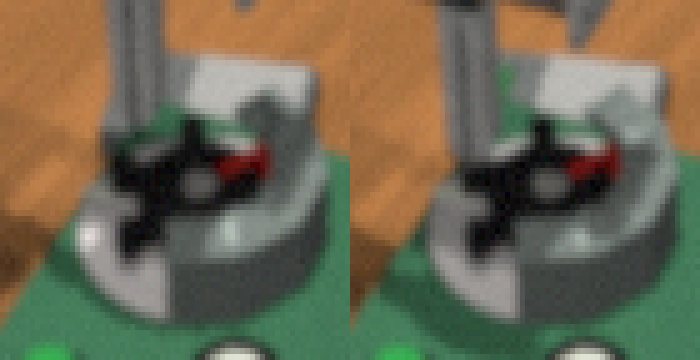

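```bash
python3 - <<'E'
from st import *
p=np.array([.484,-.0536,.1495])
for z in(.15,.16,.17,.18):
    q=onz("scene",[(248,183)],z)[0]; d=q-p; print(z,"rel TCP box x,y",(d[:2]@X*1e3).round(1),(d[:2]@Y*1e3).round(1))
# finger outline in scene_b: grey finger edges
f=lambda x,y,z:np.r_[W+x*X+y*Y,z]
print("lobe front top",proj("scene",f(-.046,0,.104)),"outer",proj("scene",f(-.053,0,.104)),"TCP",proj("scene",ctrl.read_state()["tcp_pos"]),"hub",proj("scene",f(0,0,.104)))
for h in(0,.01,.02,.03): print(h,proj("scene",f(-.049,.0058,.0746+h)))
E
```

```text
0.15 rel TCP box x,y -16.5 23.0
0.16 rel TCP box x,y -9.6 12.3
0.17 rel TCP box x,y -2.7 1.6
0.18 rel TCP box x,y 4.3 -9.1
lobe front top [[274.9286885  175.70749757]] outer [[272.57955236 175.10839836]] TCP [[275.43703133 182.75055122]] hub [[290.57514145 179.69889455]]
0 [[275.49078136 182.78178661]]
0.01 [[275.28232579 179.90174307]]
0.02 [[275.0719589  176.99144519]]
0.03 [[274.85965942 174.05047499]]
```

The wheel hasn't moved and the finger covers the lobe, so the tip is still just above it. The tip offset is nearer 28–30 mm than 18 mm, because I had used the near lower corner of the finger. I'll back off into the gap and step down on force.

Call:
carry_out(plan=[[[0.006,0,0],[0,0,0],1],[[0.013,0,0],[0,0,0],1],[[0.02,0,0],[0,0,0],1],[[0.02,0,0],[0,0,0],1],[[0.02,0,0.003],[0,0,0],1],[[0.02,0,0.006],[0,0,0],1],[[0.02,0,0.006],[0,0,0],1]])

```text
clock: 8.33
tcp_pos: [0.4574, 0.0975, 0.0679]
tcp_rot: [[-0.171, 0.985, -0.001], [0.985, 0.171, -0.0], [0.0, -0.001, -1.0]]
wrist_force: [-0.0, 0.2, -0.6]
grip_width: 0.008
gripper_force: 0.0
```

Call:
carry_out(plan=[[[0,0,0.001],[0,0,0],1],[[0,0,0.003],[0,0,0],1],[[0,0,0.004],[0,0,0],1],[[0,0,0.004],[0,0,0],1]])

```text
clock: 8.67
tcp_pos: [0.4578, 0.0973, 0.0643]
tcp_rot: [[-0.171, 0.985, -0.0], [0.985, 0.171, 0.0], [0.0, -0.0, -1.0]]
wrist_force: [-0.2, -0.0, -1.1]
grip_width: -0.0
gripper_force: 0.0
```

Call:
carry_out(plan=[[[0,0,0.001],[0,0,0],1],[[0,0,0.002],[0,0,0],1],[[0,0,0.002],[0,0,0],1],[[0,0,0.002],[0,0,0],1]])

```text
clock: 9.0
tcp_pos: [0.458, 0.0974, 0.0625]
tcp_rot: [[-0.171, 0.985, 0.0], [0.985, 0.171, 0.0], [0.0, 0.0, -1.0]]
wrist_force: [0.3, -0.9, 0.0]
grip_width: 0.004
gripper_force: 0.0
```

Call:
carry_out(plan=[[[-0.003,0,0],[0,0,0],1],[[-0.006,0,0],[0,0,0],1],[[-0.009,0,0],[0,0,0],1],[[-0.012,0,0],[0,0,0],1],[[-0.015,0,0],[0,0,0],1],[[-0.018,0,0],[0,0,0],1],[[-0.018,0,0],[0,0,0],1]])

```text
clock: 9.58
tcp_pos: [0.4608, 0.0791, 0.0625]
tcp_rot: [[-0.17, 0.985, -0.0], [0.985, 0.17, -0.0], [-0.0, -0.0, -1.0]]
wrist_force: [-0.3, 1.1, 0.6]
grip_width: 0.007
gripper_force: 0.7
```

```bash
python3 chk.py e
```

```text
t 9.5833 rel wheel x,y mm -49.6 7.7 z 0.0625 toolY yaw 9.82 Rz [-0. -0. -1.] F [-0.26  1.14  0.62] w 0.0067141006270426025
top 22 red rel mm 7.8 20.5 deg short 110.9
scene no red
box ((0.5395586490631104, 0.03441625088453293), (0.17539574205875397, 0.25411638617515564), 9.956303596496582)
```

Contact: the wheel has turned about 9°, as the geometry predicts. Continue the sweep.

Call:
carry_out(plan=[[[-0.003,0,0],[0,0,0],1],[[-0.006,0,0],[0,0,0],1],[[-0.009,0,0],[0,0,0],1],[[-0.011,0,0],[0,0,0],1],[[-0.013,0,0],[0,0,0],1],[[-0.015,0,0],[0,0,0],1],[[-0.017,0,0],[0,0,0],1],[[-0.019,0,0],[0,0,0],1],[[-0.022,0,0],[0,0,0],1],[[-0.025,0,0],[0,0,0],1],[[-0.028,0,0],[0,0,0],1],[[-0.031,0,0],[0,0,0],1],[[-0.032,0,0],[0,0,0],1],[[-0.032,0,0],[0,0,0],1]])

```text
clock: 10.85
tcp_pos: [0.4666, 0.0478, 0.0626]
tcp_rot: [[-0.17, 0.985, 0.0], [0.985, 0.17, -0.0], [-0.0, 0.0, -1.0]]
wrist_force: [-0.2, 0.4, -0.1]
grip_width: 0.006
gripper_force: 0.0
```

```bash
python3 chk.py f
```

```text
t 10.85 rel wheel x,y mm -49.2 -24.1 z 0.0626 toolY yaw 9.81 Rz [ 0. -0. -1.] F [-0.21  0.44 -0.14] w 0.006410336400502907
top no red
scene 33 red rel mm -17.7 24.0 deg short 53.6
box ((0.5395087003707886, 0.03434959799051285), (0.1749088168144226, 0.2544363737106323), 9.864158630371094)
```

Call:
carry_out(plan=[[[0,0,-0.01],[0,0,0],1],[[0,0,-0.025],[0,0,0],1],[[0,0,-0.04],[0,0,0],1],[[0,0,-0.04],[0,0,0],1],[[0.012,0,-0.04],[0,0,0],1],[[0.03,0,-0.04],[0,0,0],1],[[0.045,0,-0.04],[0,0,0],1],[[0.051,0,-0.04],[0,0,0],1],[[0.051,0,-0.04],[0,0,0],1],[[0.051,0,-0.04],[0,0,0],1]])

```text
clock: 11.78
tcp_pos: [0.4576, 0.0983, 0.1022]
tcp_rot: [[-0.172, 0.985, -0.0], [0.985, 0.172, -0.001], [-0.0, -0.0, -1.0]]
wrist_force: [-0.4, 0.1, 0.3]
grip_width: 0.006
gripper_force: 0.0
```

```bash
python3 chk.py g
```

```text
t 11.7833 rel wheel x,y mm -49.5 27.2 z 0.1022 toolY yaw 9.9 Rz [-0.    -0.001 -1.   ] F [-0.42  0.13  0.33] w 0.006401536149703166
top no red
scene 15 red rel mm -19.0 25.8 deg short 53.6
box ((0.5394980311393738, 0.03441084176301956), (0.1749088168144226, 0.25431206822395325), 9.864158630371094)
```

View pics/g.png

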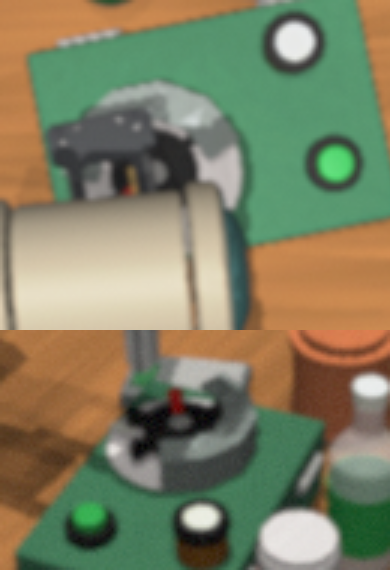

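The picture shows red at about (175,400) in the lower panel, up from the hub. That is one click short, on the wheel's +y side. Repeat the stroke.

Call:
carry_out(plan=[[[0,0,0.012],[0,0,0],1],[[0,0,0.026],[0,0,0],1],[[0,0,0.036],[0,0,0],1],[[0,0,0.04],[0,0,0],1],[[0,0,0.04],[0,0,0],1],[[0,0,0.04],[0,0,0],1]])

```text
clock: 12.38
tcp_pos: [0.4581, 0.098, 0.0627]
tcp_rot: [[-0.17, 0.985, 0.0], [0.985, 0.17, -0.0], [-0.0, 0.0, -1.0]]
wrist_force: [0.2, -0.4, -0.8]
grip_width: 0.003
gripper_force: 0.0
```

Call:
carry_out(plan=[[[-0.003,0,0],[0,0,0],1],[[-0.006,0,0],[0,0,0],1],[[-0.009,0,0],[0,0,0],1],[[-0.012,0,0],[0,0,0],1],[[-0.015,0,0],[0,0,0],1],[[-0.018,0,0],[0,0,0],1],[[-0.021,0,0],[0,0,0],1],[[-0.024,0,0],[0,0,0],1],[[-0.027,0,0],[0,0,0],1],[[-0.03,0,0],[0,0,0],1],[[-0.032,0,0],[0,0,0],1],[[-0.034,0,0],[0,0,0],1],[[-0.036,0,0],[0,0,0],1],[[-0.038,0,0],[0,0,0],1],[[-0.04,0,0],[0,0,0],1],[[-0.043,0,0],[0,0,0],1],[[-0.046,0,0],[0,0,0],1],[[-0.049,0,0],[0,0,0],1],[[-0.051,0,0],[0,0,0],1],[[-0.051,0,0],[0,0,0],1]])

```text
clock: 14.05
tcp_pos: [0.4667, 0.0477, 0.0626]
tcp_rot: [[-0.17, 0.985, 0.0], [0.985, 0.17, -0.0], [-0.0, 0.0, -1.0]]
wrist_force: [-0.8, -1.1, -0.5]
grip_width: 0.002
gripper_force: 0.0
```

```bash
python3 chk.py h
```

```text
t 14.05 rel wheel x,y mm -49.2 -24.2 z 0.0626 toolY yaw 9.81 Rz [ 0. -0. -1.] F [-0.84 -1.08 -0.46] w 0.002244348147898854
top no red
scene no red
box ((0.5394980311393738, 0.03441084176301956), (0.1749088168144226, 0.25431206822395325), 9.864158630371094)
```

Call:
carry_out(plan=[[[0,0,-0.012],[0,0,0],1],[[0,0,-0.03],[0,0,0],1],[[0,0,-0.045],[0,0,0],1],[[0,0,-0.05],[0,0,0],1],[[0,0,-0.05],[0,0,0],1],[[-0.02,0.005,-0.05],[0,0,0],1],[[-0.045,0.012,-0.05],[0,0,0],1],[[-0.07,0.019,-0.05],[0,0,0],1],[[-0.095,0.025,-0.05],[0,0,0],1],[[-0.108,0.028,-0.05],[0,0,0],1],[[-0.111,0.029,-0.05],[0,0,0],1],[[-0.111,0.029,-0.05],[0,0,0],1],[[-0.111,0.029,-0.05],[0,0,0],1]])

```text
clock: 15.23
tcp_pos: [0.513, -0.0552, 0.112]
tcp_rot: [[-0.171, 0.985, -0.002], [0.985, 0.171, 0.001], [0.002, -0.001, -1.0]]
wrist_force: [0.4, 0.3, 0.1]
grip_width: 0.004
gripper_force: 0.0
```

```bash
python3 chk.py i
```

```text
t 15.2333 rel wheel x,y mm -21.1 -133.6 z 0.112 toolY yaw 9.83 Rz [-0.002  0.001 -1.   ] F [0.44 0.31 0.15] w 0.004225218414454189
top 59 red rel mm -28.9 -0.2 deg short -0.4
scene 28 red rel mm -41.8 -7.8 deg short -10.6
box ((0.5347221493721008, 0.0613773837685585), (0.17507930099964142, 0.19954052567481995), 9.863842010498047)
```

The red lobe is at the index (-0.4° in the top view). Now press the button, stepping down on force.

Call:
carry_out(plan=[[[0,0,0.01],[0,0,0],1],[[0,0,0.022],[0,0,0],1],[[0,0,0.03],[0,0,0],1],[[0,0,0.034],[0,0,0],1],[[0,0,0.034],[0,0,0],1],[[0,0,0.034],[0,0,0],1]])

```text
clock: 15.83
tcp_pos: [0.5139, -0.056, 0.0784]
tcp_rot: [[-0.171, 0.985, -0.0], [0.985, 0.171, 0.0], [0.0, -0.0, -1.0]]
wrist_force: [0.3, -0.0, 0.6]
grip_width: 0.003
gripper_force: 0.0
```

Call:
carry_out(plan=[[[0,0,0.002],[0,0,0],1],[[0,0,0.004],[0,0,0],1],[[0,0,0.004],[0,0,0],1],[[0,0,0.004],[0,0,0],1]])

```text
clock: 16.17
tcp_pos: [0.5141, -0.0563, 0.0747]
tcp_rot: [[-0.171, 0.985, 0.0], [0.985, 0.171, 0.0], [-0.0, 0.0, -1.0]]
wrist_force: [0.6, -0.6, 0.7]
grip_width: 0.004
gripper_force: 0.0
```

Call:
carry_out(plan=[[[0,0,0.002],[0,0,0],1],[[0,0,0.004],[0,0,0],1],[[0,0,0.004],[0,0,0],1],[[0,0,0.004],[0,0,0],1]])

```text
clock: 16.5
tcp_pos: [0.5145, -0.0564, 0.0708]
tcp_rot: [[-0.171, 0.985, 0.001], [0.985, 0.171, -0.0], [-0.0, 0.001, -1.0]]
wrist_force: [0.1, 0.2, 2.0]
grip_width: 0.003
gripper_force: 1.1
```

Call:
carry_out(plan=[[[0,0,0.001],[0,0,0],1],[[0,0,0.002],[0,0,0],1],[[0,0,0.003],[0,0,0],1],[[0,0,0.003],[0,0,0],1]])

```text
clock: 16.83
tcp_pos: [0.5145, -0.0564, 0.0677]
tcp_rot: [[-0.171, 0.985, 0.001], [0.985, 0.171, -0.0], [-0.0, 0.001, -1.0]]
wrist_force: [0.8, -0.1, 3.5]
grip_width: 0.003
gripper_force: 2.0
```

Call:
carry_out(plan=[[[0,0,0.001],[0,0,0],1],[[0,0,0.002],[0,0,0],1],[[0,0,0.002],[0,0,0],1],[[0,0,0.002],[0,0,0],1]])

```text
clock: 17.17
tcp_pos: [0.5145, -0.0564, 0.0663]
tcp_rot: [[-0.171, 0.985, 0.001], [0.985, 0.171, -0.0], [-0.0, 0.001, -1.0]]
wrist_force: [-0.1, -0.5, 8.3]
grip_width: 0.005
gripper_force: 3.9
```

Call:
carry_out(plan=[[[0,0,0.001],[0,0,0],1],[[0,0,0.002],[0,0,0],1],[[0,0,0.002],[0,0,0],1],[[0,0,0.002],[0,0,0],1]])

```text
clock: 17.5
tcp_pos: [0.5146, -0.0564, 0.066]
tcp_rot: [[-0.171, 0.985, 0.002], [0.985, 0.171, -0.001], [-0.001, 0.002, -1.0]]
wrist_force: [-3.2, 0.8, 18.7]
grip_width: 0.001
gripper_force: 9.4
```

The button is fully down (a hard stop at 18.7 N). Lift off and back away towards the robot.

Call:
carry_out(plan=[[[0,0,-0.003],[0,0,0],1],[[0,0,-0.008],[0,0,0],1],[[0,0,-0.02],[0,0,0],1],[[0,0,-0.045],[0,0,0],1],[[0,0,-0.075],[0,0,0],1],[[0,0,-0.095],[0,0,0],1],[[0,-0.02,-0.1],[0,0,0],1],[[0,-0.05,-0.1],[0,0,0],1],[[0,-0.08,-0.1],[0,0,0],1],[[0,-0.11,-0.1],[0,0,0],1],[[0,-0.14,-0.1],[0,0,0],1],[[0,-0.155,-0.1],[0,0,0],1],[[0,-0.16,-0.1],[0,0,0],1],[[0,-0.16,-0.1],[0,0,0],1]])

```text
clock: 18.67
tcp_pos: [0.356, -0.0836, 0.1635]
tcp_rot: [[-0.169, 0.986, 0.0], [0.986, 0.169, 0.0], [0.0, 0.001, -1.0]]
wrist_force: [-0.1, 0.1, 0.1]
grip_width: 0.007
gripper_force: 0.0
```

```bash
python3 chk.py j; python3 - <<'E'
from st import *
im={n:cv2.imread(f"pics/{n}_j.png") for n in("top","scene")};H={n:cv2.cvtColor(im[n],cv2.COLOR_BGR2HSV) for n in im}
bt,_=cen(cv2.inRange(H["top"],(55,120,170),(75,255,255)),(350,385,205,245))
bs,_=cen(cv2.inRange(H["scene"],(55,150,120),(75,255,255)),(245,275,200,225))
print("btn",bt,bs,tri(bt,bs))
d=np.abs(im["scene"].astype(int)-cv2.imread("pics/scene0.png")).max(2)[225:300,225:360];print("changed px jars/can",(d>60).sum())
d=np.abs(im["top"].astype(int)-cv2.imread("pics/top0.png")).max(2)[130:275,180:420];print("top changed",(d>60).sum())
E
```

```text
t 18.6667 rel wheel x,y mm -180.8 -134.6 z 0.1635 toolY yaw 9.75 Rz [ 0.  0. -1.] F [-0.1   0.09  0.12] w 0.007365206715656673
top 59 red rel mm -28.9 -0.2 deg short -0.4
scene 49 red rel mm -33.7 -6.1 deg short -10.2
box ((0.5393821001052856, 0.034035228192806244), (0.17526587843894958, 0.2550123631954193), 9.864158630371094)
btn [366.44032922 224.11111111] [259.14150943 211.26100629] (array([ 0.51321209, -0.05749917,  0.09821789]), np.float64(0.0032861788634550287))
changed px jars/can 136
top changed 1181
```

```bash
python3 -c "
from workcell import ctrl
print(ctrl.close_job())"
```

```text
the job is handed in; nothing more can be done
None
```

The job is handed in at about 19 s of the 61 s allowed: I turned the wheel two clicks until the red lobe sat at the index (-0.4° in the top view), then pressed the button to its stop (18.7 N) and it came back up; the box did not move in the images, and I did not check the bystanders one by one.

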